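# Square a plywood blank on the squaring board and clamp it

### The arm

A 6-joint arm with a two-finger parallel gripper is mounted at the origin on the work surface. World frame = base frame: x ahead of the robot, y to its left, z up, the work surface at z = 0. Lengths are in mm, angles in degrees, forces in N, time in s.
With the tool pointing down it reaches from about 350 to 850 mm from the base axis. Payload 8.1 kg.
Tool frame: the origin (TCP) lies midway between the tips of the shut fingers; the grasp point (between the pads) lies 19 mm behind it; z points along the fingers, y is the direction in which the jaws open and shut (so a half turn about z gives the same grasp; the last joint's range is limited). The gripper opens to 85 mm and grips with 20 to 120 N. Pads are 22 mm wide; open, the fingers measure 114 mm over their backs; the gripper's body (76 mm by 85 mm) begins 54 mm behind the grasp point. The pads swing forward as they close: fully open they stand 13 mm farther back than shut.
Start: joints at [-79.779, 7.471, 85.268, -0, 87.261, -4.893], TCP at [156.471, -579.243, 231.292] pointing down, gripper open.
Joint ranges: [-169.43, 169.43], [-51.17, 129.36], [1.28, 143.12], [-76.62, 256.62], [0, 156.53], [-152.29, 152.29]. Speed limits (degrees/s): [136.94, 136.94, 159.86, 180, 180, 180].

### API

Orientations are given as [roll, pitch, yaw] about the fixed x, y, z axes, in that order (R = Rz(yaw) Ry(pitch) Rx(roll)).
In Python, from bench import telemetry, snapshot, camera_params, job gives the robot as it stands. The module is installed in compiled form; this text tells all that it offers.
- The arm moves only by the shell command python3 -m jog 'ROWS' [FORCE]. ROWS is JSON, a list that holds one entry, the list of rows, each a list of 7 numbers: the shift along the tool's x, y, z in units of 50 mm (1.0 is 50 mm), then the turn, a rotation vector about the tool's x, y, z in units of 2 pi rad (1.0 is 2 pi rad), then the opening, from 0 (shut) to 1 (fully open). In form: [[[dx, dy, dz, rx, ry, rz, claw], ...]]. A call has 1 to 12 rows; each row shifts and turns the commanded pose from where the row before left it, along the tool's axes as they then stand; what a row does not reach is not made up. A row lasts 1/8 s, in which the tool goes at most 62.5 mm and 10.7 degrees, less where a joint would pass 70% of its speed; a pose out of reach is approached as far as the arm can. A call with a number of a shift or a turn outside -1 to 1 is refused whole. A call with a gripper value outside its range is refused whole. The fingers move at their own pace and stop on an object; FORCE is the grip in N (left out, the last holds). Time passes only in rows, so rows that do not move let the fingers close. It gives the time, the measured TCP pose, the force and the opening at its end, in the units of the state.
- telemetry.sense(): the state, without advancing time (a new reading comes with each control period).
- snapshot(name): name is "scene" or "top"; returns (picture, depth): 480x640x3 uint8, red, green, blue; 480x640 float32, mm along the optical axis (not along the pixel's ray), 0 where there is no reading.
- camera_params(name): a dict with "K" (3x3 intrinsics, pixels), "extrinsics" (4x4, takes a point from camera to world coordinates). Camera axes: x right, y down, z forward; pixel columns grow to the right and rows downward; lengths in mm; the calibration is good to about 2 mm. A picture is of the moment at which its call begins. camera_params takes no time and is no camera call.
- job.hand_in(): hands the job in, once; it reports no verdict.
The state is a dict: "time": time; "joint_pos": joint angles; "qd": joint speeds; "joint_efforts": joint torques, N m; "tool_pos": TCP position; "tcp_rot": TCP orientation; "ft_force": force on the tool from outside, world axes, zero at the start; "wrist_torque": the same for the moment, N m; "finger_gap": finger opening in mm.
Only numpy, scipy, OpenCV 4.12 (cv2) and the standard library are available. Lean on these libraries where they do the work, as an engineer would, in place of code of your own. Each camera call takes 0.05 s, during which the arm holds its last target. There are 200 camera calls.

### The job

Take the flat push paddle out of its sloping rack and, with the paddle only (the robot must not touch the blank itself), nudge the loose plywood blank on the squaring board until it sits flush in the corner against both wooden fences, its long edge on the far fence. Then stand the paddle back in its rack, fully home, and afterwards swing the metal hold-down bar down until its foot rests on the blank. Leave everything else on the bench where it is.

Things in the scene. Friction and masses are not known exactly. Their poses are not given: they have to be found in the camera images.
- fixture: squaring board, fixed to the bench: plywood base 240 (its x) x 260 (its y) x 15 mm, grey-faced, with two dark wood fences 20 mm wide and 18 mm high (tops 33 mm above the bench). Origin: centre of the base's underside. The far fence's inner face is the plane x = +80 mm, the left fence's inner face y = +100 mm, in the board's own frame; they meet in the square corner at +x +y. At yaw 0 its x points away from the robot and y to the robot's left
- panel_center (a point): the loose plywood blank, pale, plain, 100 (x) x 150 (y) x 12 mm, about 120 g, lying on the board's base away from the corner and somewhat askew; this point is its centre, half-way up (21 mm above the bench). Flush in the corner it lies at x = +30, y = +25 mm in the board's frame with its axes along the board's
- panel: the same blank; origin at the centre of its underside, x along its 100 mm side, y along its 150 mm side, z up
- rack: sloping wooden rack, fixed to the bench left or right of the squaring board: floor plate 130 x 126 mm, two upright cheeks 65 mm high, and between them a slot, 55 mm deep, 22 mm wide, 102 mm long (along the rack's y). The slot leans 30 degrees from vertical: going up it runs towards the rack's -x, so its upward direction in the rack's frame is (-0.5, 0, 0.866). Origin: underside, x = 0 is 5 mm beyond the middle of the floor plate. At yaw 0 its -x faces the robot
- slot (a point): middle of the rack's slot floor, 15 mm along the rack's x from its origin and 25 mm above the bench
- paddle_center (a point): the push paddle, a flat plain plywood board 12 (x) x 90 (y) x 160 (z, along its length) mm, about 110 g, with a small dark dot near its top edge; it stands in the rack's slot on its lower short edge, leaning with the slot, its top 105 mm clear of the slot's walls along the slope. It rests against the lower wall, so its mid-plane is 5 mm below the slot's mid-plane. This point is its centre, 80 mm along its length; z points up along it, x across its thickness
- paddle: the same paddle; origin at the middle of its lower short edge, same axes
- holddown (a joint): angle of the hold-down bar in rad: 0 is level, its rubber foot just on the cornered blank; it grows as the bar is raised (1.57 is upright, just behind the far fence). Range -0.05 to 1.5. A stiff hinge: the bar stays where it is left, and takes about 0.25 N m to turn. The bar is aluminium, 150 mm long from the hinge, 18 mm wide, 14 mm thick; when level it points to the board's -x and the foot is 90 mm from the hinge
- hinge (a point): hinge axis of the hold-down bar, on the bar's centre line, 45 mm above the bench behind the far fence, at x = +115, y = +25 mm in the board's frame; the axis runs along the board's y
- marker: black felt marker, a round rod 14 mm thick, 144 mm long, lying on the bench beyond the left of the squaring board. A bystander: leave it alone
- glue: white glue bottle, 60 mm across, 160 mm tall, standing beyond the squaring board. A bystander: leave it alone
- screws: glass jar, 70 mm across, 80 mm tall, standing beyond the squaring board on the right. A bystander: leave it alone
- offcut: loose block of wood 50 x 120 x 30 mm, lying right of the squaring board. A bystander: leave it alone
Things that resemble listed ones, but are neither listed nor needed, are in the scene too. Leave any green look-alike of the paddle alone.

How it is judged (in metres and radians):
On the way, in this order (a step that is already met when the one before it is completed fails the run):
1. the paddle is drawn out of the rack (distance between paddle_center and slot above 0.16 m), for 0.1 s.
2. the paddle pushes the blank (contact force between paddle and panel above 0.1 N), for 0.05 s.
3. the blank is flush against both fences (x of panel_center in the frame of fixture between 0.0275 and 0.034 m and y of panel_center in the frame of fixture between 0.0225 and 0.029 m and angle between the x axis of panel and the x axis of fixture, either way round below 0.03 rad and angle between panel_center's own z axis and vertical below 0.05 rad and z of panel_center in the frame of fixture below 0.025 m), for 0.3 s.
4. the paddle is back in its rack and let go (distance between paddle_center and slot below 0.092 m and angle between paddle_center's own z axis and vertical between 0.3 and 0.75 rad and z of paddle_center in the frame of rack below 0.106 m and contact force between the fingers and paddle below 0.1 N), for 0.3 s.
5. the hold-down's foot rests on the blank (all of step 3 and value of joint holddown below 0.035 rad), for 0.2 s.
At the end, for the whole second after the job is handed in: blank flat on the board, within 2.5 mm of both fences and square within 0.03 rad; paddle let go in the slot, leaning 0.3 to 0.75 rad, its centre within 92 mm of the slot floor and below 106 mm over the bench; hold-down bar below 0.035 rad; all at rest (all of step 4 and all of step 5 and linear speed of panel below 0.01 m/s and linear speed of paddle below 0.02 m/s); the robot touches nothing.
It fails at once if the robot itself touches the blank (contact force between any of the fingers, the arm and panel above 1 N).
It fails at once if a bystander is moved by more than 30 mm (distance of any of marker, glue, screws, offcut from where it was at the start of the episode above 0.03 m).
It also fails if it takes over 72 s, if anything falls off the work surface, if the arm or the gripper's body presses on something with over 40 N, if the wrist force passes 120 N, or if a joint passes its speed limit or range.

## Working session

There is one attempt and no reset: what is moved stays moved. The work goes in short steps, Python scripts to look and compute and a shell command to move; the robot and the scene stay as the last step left them, time stands still between calls to the robot, and variables do not carry over. Pictures are saved under pics/ and viewed, about 8 in all and at most 12, crops included, and the job is handed in when it is done.

```bash
mkdir -p pics
cat > h.py <<'E'
import numpy as np,cv2
from bench import telemetry,snapshot,camera_params,job
def cam(n):
    p=camera_params(n);return np.array(p["K"]),np.array(p["extrinsics"])
def grab(n,tag):
    im,d=snapshot(n);cv2.imwrite(f"pics/{tag}.png",im[:,:,::-1]);np.save(f"pics/{tag}.npy",d);return im,d
def ray(n,u,v,z):
    K,T=cam(n);r=T[:3,:3]@np.linalg.solve(K,[u,v,1.]);o=T[:3,3];return o+r*(z-o[2])/r[2]
def pt(n,u,v,d):
    K,T=cam(n);return T[:3,:3]@(np.linalg.solve(K,[u,v,1.])*d)+T[:3,3]
def cloud(n,d):
    K,T=cam(n);v,u=np.mgrid[:480,:640];P=np.stack([u,v,np.ones_like(u)],-1)@np.linalg.inv(K).T*d[...,None]
    return P@T[:3,:3].T+T[:3,3]
def proj(n,p):
    K,T=cam(n);q=K@(T[:3,:3].T@(np.array(p)-T[:3,3]));return q[:2]/q[2]
E
python3 - <<'E'
from h import *
for n in("top","scene"):
    grab(n,n+"0");K,T=cam(n);print(n,K.round(1).tolist(),T.round(3).tolist())
a=cv2.imread("pics/top0.png");b=cv2.imread("pics/scene0.png")
print(telemetry.sense())
E
```

```text
top [[465.1, 0.0, 331.1], [0.0, 465.1, 235.4], [0.0, 0.0, 1.0]] [[0.006, -0.998, 0.055, 426.832], [-1.0, -0.007, -0.009, 40.73], [0.01, -0.055, -0.998, 1187.083], [0.0, 0.0, 0.0, 1.0]]
scene [[453.9, 0.0, 313.8], [0.0, 453.9, 237.0], [0.0, 0.0, 1.0]] [[-0.016, 0.823, -0.568, 1089.098], [1.0, 0.006, -0.02, 51.112], [-0.013, -0.568, -0.823, 955.94], [0.0, 0.0, 0.0, 1.0]]
{'time': 0.1, 'joint_pos': array([-7.97791307e+01,  7.51387903e+00,  8.53246815e+01, -2.15480871e-04,
        8.72616783e+01, -4.89296245e+00]), 'qd': array([-0.02269666, -0.1227175 , -0.21848493,  0.0663603 , -0.04426833,
       -0.04316326]), 'joint_efforts': array([-4.21222667e-04, -5.70952892e+01, -5.01942229e+01, -3.90197156e-04,
        8.19551497e-03, -1.92599276e-05]), 'tool_pos': array([ 156.37265088, -578.73474095,  230.30130256]), 'tcp_rot': array([-1.79900108e+02, -8.33538426e-03,  1.51138350e+01]), 'ft_force': array([ 0.2690379 ,  0.36733846, -0.70080121]), 'wrist_torque': array([ 0.00235227, -0.02976428, -0.01413578]), 'finger_gap': 85.51932704022698}
```

View pics/top0.png

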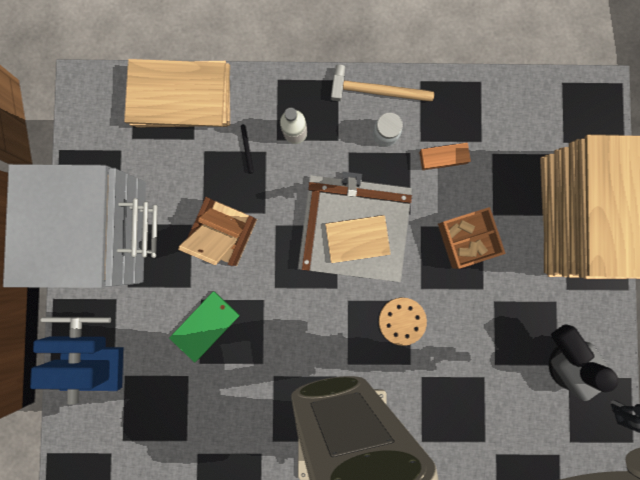

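View pics/scene0.png

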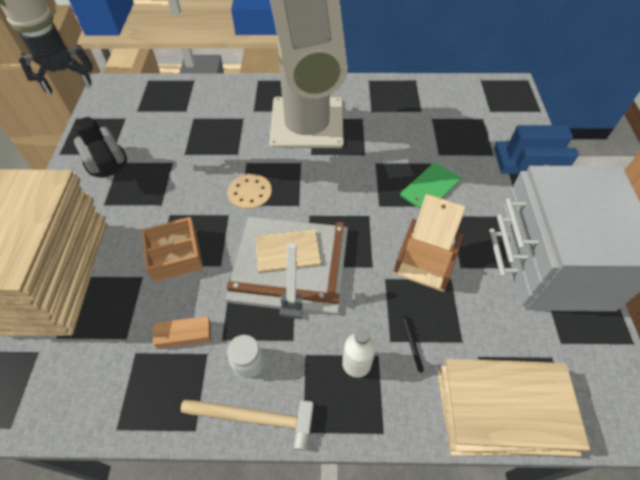

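The top view shows the board around (355,230), the blank at (358,240), the rack with the pale paddle at (210,245) and the hold-down at (350,185). The scene view shows the paddle leaning at (440,222), with its dark dot near (443,205).

Things that could be taken for the paddle: the pale board in the rack at top (210,245), the green board at (205,325), the blank at (358,240) and the plywood stacks at (178,92) and (600,205). I choose the one in the rack. Next I measure and check a close crop.

Run:
```python
from h import *
im={n:cv2.imread(f"pics/{n}0.png") for n in("top","scene")};D={n:np.load(f"pics/{n}0.npy") for n in im}
c1=cv2.resize(im["top"][195:275,170:265],None,fx=4,fy=4,interpolation=2)
c2=cv2.resize(im["scene"][185:295,385:475],None,fx=4,fy=4,interpolation=2)
c=np.zeros((440,745,3),np.uint8);c[:320,:380]=c1;c[:440,385:745]=c2;cv2.imwrite("pics/crop1.png",c)
for n in im:
    hsv=cv2.cvtColor(im[n],cv2.COLOR_BGR2HSV);C=cloud(n,D[n]);z=C[...,2]
    print(n,"bench z",np.median(z[(abs(C[...,0]-450)<300)&(abs(C[...,1])<200)&(z<12)]))
    reg=(abs(C[...,1])<160)&(abs(C[...,0]-470)<180)
    pale=reg&(hsv[...,1]>50)&(hsv[...,2]>140)&(hsv[...,0]>8)&(hsv[...,0]<30)&(z<45)&(z>16)
    nb,l,st,ce=cv2.connectedComponentsWithStats(pale.astype(np.uint8))
    for i in range(1,nb):
        if st[i,4]>300:
            k,_=cv2.findContours((l==i).astype(np.uint8),0,2);P=np.array([ray(n,u,v,27)[:2] for u,v in k[0][:,0]],np.float32)
            print("pale",st[i],np.median(z[l==i]).round(1),cv2.minAreaRect(P),cv2.boxPoints(cv2.minAreaRect(P)).round(1).tolist())
    br=reg&(hsv[...,1]>90)&(hsv[...,2]<140)&((hsv[...,0]<14)|(hsv[...,0]>170))&(z>25)&(z<42)
    nb,l,st,ce=cv2.connectedComponentsWithStats(br.astype(np.uint8))
    for i in range(1,nb):
        if st[i,4]>40:
            v,u=np.nonzero(l==i);P=np.array([ray(n,a,b,33)[:2] for a,b in zip(u,v)],np.float32)
            k=cv2.minAreaRect(P);print("brown",st[i],np.median(z[l==i]).round(1),k,cv2.boxPoints(k).round(1).tolist())
    base=reg&(z>10)&(z<21)&(hsv[...,1]<60)
    k,_=cv2.findContours(base.astype(np.uint8),0,2);k=max(k,key=cv2.contourArea);P=np.array([ray(n,u,v,15)[:2] for u,v in k[:,0]],np.float32);r=cv2.minAreaRect(P);print("base",r,cv2.boxPoints(r).round(1).tolist())
    # paddle : pale, high, plane
    reg=(C[...,1]>200)&(C[...,1]<480)&(abs(C[...,0]-430)<170)&(z>70)&(z<175)&(hsv[...,2]>120)&(hsv[...,0]<30)&(hsv[...,1]>50)
    nb,l,st,ce=cv2.connectedComponentsWithStats(reg.astype(np.uint8))
    for i in range(1,nb):
        if st[i,4]>60:
            Q=C[cv2.erode((l==i).astype(np.uint8),np.ones((3,3)))>0];m=np.median(Q,0);U,S,V=np.linalg.svd(Q-Q.mean(0),full_matrices=False);print("pad",st[i],m.round(1),"n",V[2].round(3),"sig",(S/np.sqrt(len(Q))).round(1),Q.min(0).round(),Q.max(0).round())
```

```text
top bench z 0.5139931542908016
pale [ 326  215   65   48 2410] 27.0 ((484.0077209472656, -36.55328369140625), (101.32127380371094, 151.75819396972656), 8.673858642578125) [[422.5, 30.799999237060547], [445.3999938964844, -119.19999694824219], [545.5, -103.9000015258789], [522.5999755859375, 46.099998474121094]]
brown [302 182  46  89 842] 33.0 ((511.6733703613281, 46.061275482177734), (96.09484100341797, 219.48861694335938), 85.7911376953125) [[398.70001220703125, 6.199999809265137], [617.5999755859375, -9.899999618530273], [624.5999755859375, 85.9000015258789], [405.79998779296875, 102.0]]
brown [357 188  51  14 379] 32.8 ((593.1149291992188, -96.76349639892578), (127.70652770996094, 19.677995681762695), 83.2752685546875) [[575.9000244140625, -159.0], [595.4000244140625, -161.3000030517578], [610.4000244140625, -34.5], [590.7999877929688, -32.20000076293945]]
base ((489.92230224609375, -43.585899353027344), (230.07786560058594, 200.97911071777344), 83.1499252319336) [[376.3999938964844, -145.8000030517578], [576.0, -169.8000030517578], [603.4000244140625, 58.599998474121094], [403.8
[... 819 characters left out ...]
[630.5, 85.19999694824219], [434.0, 97.0]]
brown [231 283  54  13 377] 32.1 ((598.326416015625, -98.18107604980469), (122.92132568359375, 20.50890350341797), 83.10736083984375) [[580.7999877929688, -158.0], [601.0999755859375, -160.39999389648438], [615.9000244140625, -38.400001525878906], [595.5, -35.900001525878906]]
base ((486.8983154296875, -43.606101989746094), (228.95828247070312, 190.88131713867188), 83.12748718261719) [[378.3999938964844, -145.8000030517578], [568.0, -168.6999969482422], [595.4000244140625, 58.599998474121094], [405.79998779296875, 81.5]]
pad [ 407  195   58   65 2210] [470.4 311.4 113.7] n [-0.733  0.312 -0.604] sig [34.7 24.8  6.2] [428. 252.  70.] [535. 361. 165.]
```

View pics/crop1.png

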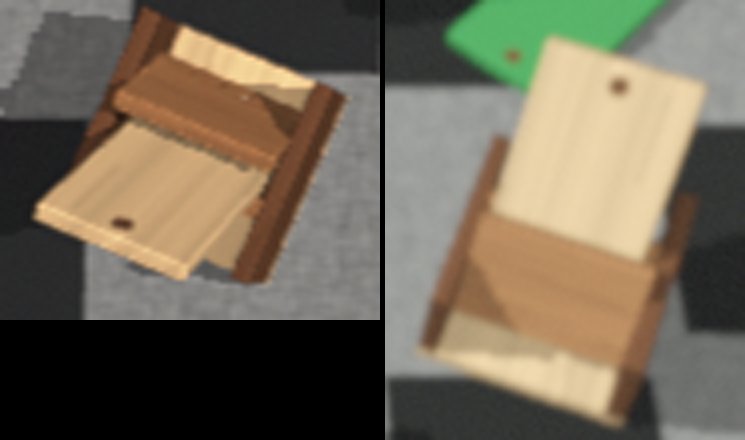

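The crop confirms it: the pale board with a dark dot leans in the rack, and the green board lies apart on the bench. Next I work out the poses and the deltas to the waypoints.

```bash
cat >> h.py <<'E'
from scipy.spatial.transform import Rotation as Ro
PSI=-22.5;BY=-6.85
def here():
    s=telemetry.sense();return np.array(s["tool_pos"]),Ro.from_euler("xyz",s["tcp_rot"],degrees=True),s
def rot(zd,yd):
    z=np.array(zd,float);z/=np.linalg.norm(z);y=np.array(yd,float);y-=z*(y@z);y/=np.linalg.norm(y)
    return Ro.from_matrix(np.stack([np.cross(y,z),y,z],1))
def go(p,R,p0=None,R0=None):
    a,b,s=here();p0=a if p0 is None else p0;R0=b if R0 is None else R0
    sh=R0.inv().apply(np.array(p)-p0)/50;tv=(R0.inv()*R).as_rotvec()/(2*np.pi)
    print("shift",sh.round(3),"n>=",np.abs(sh).max().round(1),"| turn",tv.round(4),"n>=",(np.linalg.norm(tv)/.0297).round(1))
def rackframe(psi=PSI):
    c,s=np.cos(np.radians(psi)),np.sin(np.radians(psi));X=np.array([c,s,0]);Z=np.array([0,0,1.]);return X,-.5*X+.866*Z,.866*X+.5*Z
E
python3 - <<'E'
from h import *
im={n:cv2.imread(f"pics/{n}0.png") for n in("top","scene")}
# upper-face top corners, ray to z=164
for n,pix in(("top",[(179.5,246.2),(217.5,262)]),("scene",[(385+165/4,185+38/4),(385+(705-385)/4,185+87/4)])):
    P=np.array([ray(n,*q,164) for q in pix]);d=P[1]-P[0];print(n,P.round(1).tolist(),"width",np.linalg.norm(d).round(1),"ydir->psi",np.degrees(np.arctan2(-d[0],d[1])).round(1)%180-180)
    X,up,nn=rackframe();t=P.mean(0)-6*nn;print(" top centre",t.round(1)," bottom",(t-160*up).round(1), "rack org",(t-160*up-10.7*X).round(1))
# cloud check: face points relative to plane/edges
for n in im:
    C=cloud(n,np.load(f"pics/{n}0.npy"));hsv=cv2.cvtColor(im[n],cv2.COLOR_BGR2HSV);X,up,nn=rackframe();Y=np.array([-X[1],X[0],0])
    m=(C[...,1]>240)&(C[...,1]<380)&(abs(C[...,0]-460)<60)&(C[...,2]>105)&(C[...,2]<175);Q=C[m]
    print(n,"n-offset",np.median(Q@nn).round(1),"y range",np.percentile(Q@Y,[1,99]).round(1),"up max",np.percentile(Q@up,99).round(1))
E
```

```text
top [[457.6, 363.4, 164.0], [423.6, 279.6, 164.0]] width 90.5 ydir->psi -22.099999999999994
 top centre [435.8 323.5 161. ]  bottom [509.7 292.9  22.4] rack org [499.8 297.   22.4]
scene [[424.7, 284.0, 164.0], [459.4, 364.9, 164.0]] width 88.1 ydir->psi -23.19999999999999
 top centre [437.3 326.4 161. ]  bottom [511.2 295.8  22.4] rack org [501.3 299.9  22.4]
top n-offset 328.9 y range [422.3 510.5] up max 1.7
scene n-offset 330.0 y range [423.9 511.8] up max -1.4
```

Run:
```python
from h import *
p,R,s=here();X,up,nn=rackframe();B=np.array([510.5,294.3,22.4]);G=rot(-up,nn)
print((B+215*up).round(1),(B+101*up).round(1),G.as_euler("xyz",degrees=True).round(1))
go([400,-60,330],R);go(B+215*up,G,[400,-60,330],R)
```

```text
[411.2 335.4 208.6] [463.8 313.6 109.9] [150.    0.   67.5]
shift [ 7.409 -8.749 -1.978] n>= 8.7 | turn [0. 0. 0.] n>= 0.0
shift [ 2.278 -7.573  2.442] n>= 7.6 | turn [-0.0776  0.0379 -0.1421] n>= 5.6
```

```bash
python3 -m jog '[[[0.617,-0.729,-0.165,0,0,0,1],[0.617,-0.729,-0.165,0,0,0,1],[0.617,-0.729,-0.165,0,0,0,1],[0.617,-0.729,-0.165,0,0,0,1],[0.617,-0.729,-0.165,0,0,0,1],[0.617,-0.729,-0.165,0,0,0,1],[0.617,-0.729,-0.165,0,0,0,1],[0.617,-0.729,-0.165,0,0,0,1],[0.617,-0.729,-0.165,0,0,0,1],[0.617,-0.729,-0.165,0,0,0,1],[0.617,-0.729,-0.165,0,0,0,1],[0.617,-0.729,-0.165,0,0,0,1]]]' 60
python3 - <<'E'
from h import *
X,up,nn=rackframe();B=np.array([510.5,294.3,22.4]);G=rot(-up,nn)
go(B+215*up,G);print(telemetry.sense()["joint_pos"].round(1))
E
```

```text
time: 1.6
tool_pos: [400.1, -58.9, 330.3]
tcp_rot: [180.0, 0.0, 15.1]
ft_force: [-0.1, 0.3, 0.0]
finger_gap: 85.7
shift [ 2.271 -7.555  2.435] n>= 7.6 | turn [-0.0774  0.0381 -0.1421] n>= 5.6
[-15.6 -24.7 104.   -0.  100.6  59.2]
```

```bash
python3 -m jog '[[[0.284,-0.944,0.304,0,0,0,1],[0.284,-0.944,0.304,0,0,0,1],[0.284,-0.944,0.304,0,0,0,1],[0.284,-0.944,0.304,0,0,0,1],[0.284,-0.944,0.304,0,0,0,1],[0.284,-0.944,0.304,0,0,0,1],[0.284,-0.944,0.304,0,0,0,1],[0.284,-0.944,0.304,0,0,0,1]]]'
python3 -m jog '[[[0,0,0,-0.0129,0.0063,-0.0237,1],[0,0,0,-0.0129,0.0063,-0.0237,1],[0,0,0,-0.0129,0.0063,-0.0237,1],[0,0,0,-0.0129,0.0063,-0.0237,1],[0,0,0,-0.0129,0.0063,-0.0237,1],[0,0,0,-0.0129,0.0063,-0.0237,1],[0,0,0,0,0,0,1]]]'
python3 - <<'E'
from h import *
X,up,nn=rackframe();B=np.array([510.5,294.3,22.4]);G=rot(-up,nn)
go(B+215*up,G);go(B+101*up,G);print(telemetry.sense()["joint_pos"].round(1))
a=grab("top","t1")[0];b=grab("scene","s1")[0]
c=np.hstack([a[170:300,120:280],b[130:260,360:520]]);cv2.imwrite("pics/c2.png",cv2.resize(c[:,:,::-1],None,fx=2.5,fy=2.5))
E
```

```text
time: 2.6
tool_pos: [410.6, 335.3, 207.8]
tcp_rot: [180.0, 0.0, 15.1]
ft_force: [0.3, -1.2, 1.0]
finger_gap: 85.2
time: 3.48
tool_pos: [409.5, 333.5, 207.3]
tcp_rot: [150.1, 0.2, 67.6]
ft_force: [-0.5, 0.1, -0.3]
finger_gap: 85.5
shift [ 0.049  0.028 -0.015] n>= 0.0 | turn [-0.0003  0.0004  0.0005] n>= 0.0
shift [0.054 0.032 2.265] n>= 2.3 | turn [-0.0003  0.0004  0.0005] n>= 0.0
[ 52.8 -10.3 110.4 -30.1  74.1  82.1]
```

View pics/c2.png

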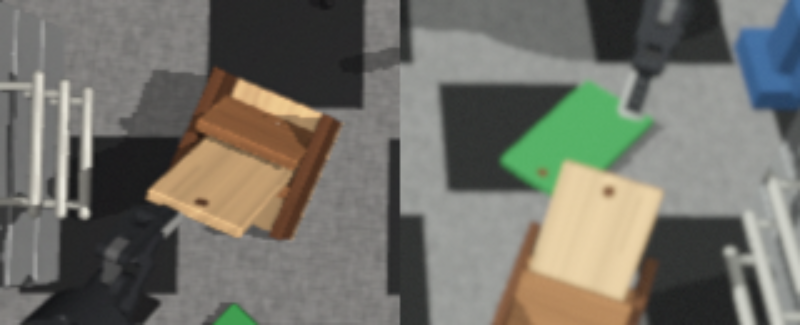

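Run:
```python
from h import *
p,R,s=here();y=R.apply([0,1,0])
for n,o,k in(("top",(120,170),0),("scene",(360,130),400)):
    for q in(p,p+42*y-13*R.apply([0,0,1]),p-42*y-13*R.apply([0,0,1])):
        print(n,((proj(n,q)-o)*2.5+[k,0]).round(0))
```

```text
top [166. 245.]
top [169. 212.]
top [149. 292.]
scene [630. 116.]
scene [631. 115.]
scene [639.  91.]
```

```bash
python3 -m jog '[[[0.02,0.01,0.56,0,0,0,1],[0.02,0.01,0.57,0,0,0,1],[0.01,0.01,0.57,0,0,0,1],[0,0,0.56,0,0,0,1],[0,0,0,0,0,0,1]]]'
python3 -m jog '[[[0,0,0,0,0,0,0.4],[0,0,0,0,0,0,0],[0,0,0,0,0,0,0],[0,0,0,0,0,0,0],[0,0,0,0,0,0,0],[0,0,0,0,0,0,0]]]' 60
python3 - <<'E'
from h import *
X,up,nn=rackframe();B=np.array([510.5,294.3,22.4]);G=rot(-up,nn)
go(B+101*up,G)
E
```

```text
time: 4.2
tool_pos: [465.3, 311.8, 109.6]
tcp_rot: [150.2, 0.3, 67.2]
ft_force: [-1.1, 0.1, -0.5]
finger_gap: 85.9
time: 4.95
tool_pos: [465.3, 314.4, 112.2]
tcp_rot: [150.0, 0.0, 67.5]
ft_force: [-5.4, 2.0, 5.9]
finger_gap: 11.6
shift [-0.025 -0.042  0.03 ] n>= 0.0 | turn [-0.0001  0.      0.0001] n>= 0.0
```

```bash
python3 -m jog '[[[0,0,-0.3,0,0,0,0],[0,0,-0.4,0,0,0,0],[0,0,-0.5,0,0,0,0],[0,0,-0.5,0,0,0,0],[0,0,-0.5,0,0,0,0],[0,0,-0.4,0,0,0,0],[0,0,0,0,0,0,0]]]'
python3 - <<'E'
from h import *
p,R,s=here();b=np.radians(BY);u=np.array([np.cos(b),np.sin(b),0]);v=np.array([-np.sin(b),np.cos(b),0])
V=rot([0,0,-1],u)
T=380*u+30*v+np.array([0,0,240]);print(T.round(1))
go(T,V);go(T,V,p,V);print(s["finger_gap"],s["joint_pos"].round(1))
E
```

```text
time: 5.82
tool_pos: [405.2, 339.9, 226.2]
tcp_rot: [150.0, -0.1, 67.6]
ft_force: [0.9, 0.1, -0.4]
finger_gap: 11.6
[380.9 -15.5 240. ]
shift [-6.757  2.102  0.882] n>= 6.8 | turn [ 0.0828  0.0111 -0.0423] n>= 3.2
shift [-7.117  0.365 -0.276] n>= 7.1 | turn [0. 0. 0.] n>= 0.0
11.554065757398472 [ 53.7 -10.9 108.9 -30.   76.1  82. ]
```

```bash
python3 -m jog '[[[0,0,0,0.0207,0.0028,-0.0106,0],[0,0,0,0.0207,0.0028,-0.0106,0],[0,0,0,0.0207,0.0028,-0.0106,0],[0,0,0,0.0207,0.0028,-0.0105,0],[-0.89,0.046,-0.034,0,0,0,0],[-0.89,0.046,-0.034,0,0,0,0],[-0.89,0.046,-0.034,0,0,0,0],[-0.89,0.046,-0.034,0,0,0,0],[-0.89,0.046,-0.034,0,0,0,0],[-0.89,0.046,-0.034,0,0,0,0],[-0.89,0.046,-0.034,0,0,0,0],[-0.89,0.046,-0.034,0,0,0,0]]]'
python3 - <<'E'
from h import *
p,R,s=here();b=np.radians(BY);u=np.array([np.cos(b),np.sin(b),0]);v=np.array([-np.sin(b),np.cos(b),0])
V=rot([0,0,-1],u);print(p@u,p@v,s["finger_gap"],s["joint_pos"].round(1));go(380*u+30*v+[0,0,125],V)
a=grab("top","t2")[0];b=grab("scene","s2")[0]
c=np.vstack([a[170:330,230:450],b[120:280,220:440]]);c=np.hstack([a[170:350,240:450],b[150:330,210:420]]);cv2.imwrite("pics/c3.png",cv2.resize(c[:,:,::-1],None,fx=1.9,fy=1.9))
# paddle in scene: depth points below gripper
C=cloud("scene",np.load("pics/s2.npy"));m=(abs(C[...,0]-p[0])<40)&(abs(C[...,1]-p[1])<60)&(C[...,2]>100)&(C[...,2]<p[2]-25)
Q=C[m];print(len(Q),Q.min(0).round(),Q.max(0).round(),np.percentile(Q[:,2],[1,5]).round(1),"v range",np.percentile(Q@v,[1,99]).round(1),"u",np.median(Q@u).round(1))
U,S,W=np.linalg.svd(Q-Q.mean(0),full_matrices=False);print("normal",W[2].round(3))
E
```

```text
time: 7.32
tool_pos: [380.0, -18.4, 237.7]
tcp_rot: [-179.9, 0.1, 83.1]
ft_force: [0.2, 0.1, -1.2]
finger_gap: 11.5
379.5104475410966 27.081664660211324 11.535855369316188 [-1.040e+01 -2.880e+01  1.164e+02 -1.000e-01  9.240e+01 -3.400e+00]
shift [0.064 0.015 2.253] n>= 2.3 | turn [-0.0003  0.0004 -0.0002] n>= 0.0
878 [378. -69. 135.] [393.  21. 213.] [136.3 140.1] v range [-22.1  66.5] u 386.0
normal [ 0.994 -0.111 -0.003]
```

View pics/c3.png

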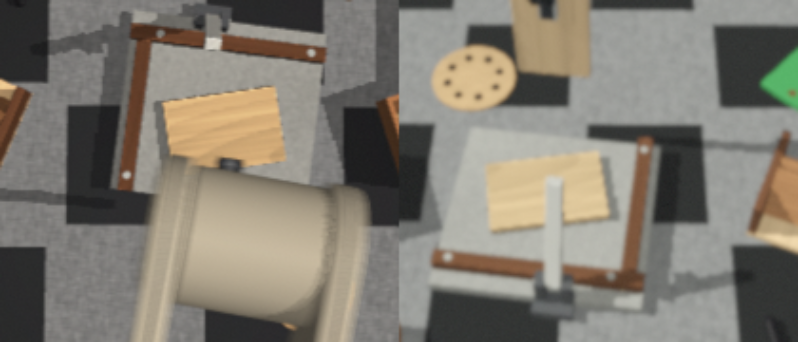

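The paddle hangs vertical and square to the board, its lower edge about 102 mm below the TCP. The blank is still untouched. Next I lower the paddle and push it towards the far fence.

```bash
python3 -m jog '[[[0,0,0.6,0,0,0,0],[0,0,0.6,0,0,0,0],[0,0.05,0.6,0,0,0,0],[0,0.05,0.4,0,0,0,0],[0,0,0.13,0,0,0,0],[0,0,0,0,0,0,0]]]'
python3 -m jog '[[[0,0.25,0,0,0,0,0],[0,0.25,0,0,0,0,0],[0,0.2,0,0,0,0,0],[0,0.2,0,0,0,0,0],[0,0.2,0,0,0,0,0],[0,0.2,0,0,0,0,0],[0,0.2,0,0,0,0,0],[0,0.2,0,0,0,0,0],[0,0.1,0,0,0,0,0],[0,0,0,0,0,0,0]]]'
cat >> h.py <<'E'
b_=np.radians(BY);U_=np.array([np.cos(b_),np.sin(b_),0]);V_=np.array([-np.sin(b_),np.cos(b_),0])
def st():
    p,R,s=here();f=np.array(s["ft_force"]);print("u,v,z",(p@U_).round(1),(p@V_).round(1),p[2].round(1),"F u,v,z",(f@U_).round(1),(f@V_).round(1),f[2].round(1),"yaw",s["tcp_rot"].round(1),"gap",s["finger_gap"].round(1));return p,R
def panel(n,tag):
    im,d=grab(n,tag);hsv=cv2.cvtColor(im[:,:,::-1].copy(),cv2.COLOR_BGR2HSV);C=cloud(n,d);z=C[...,2]
    m=(abs(C[...,1])<170)&(abs(C[...,0]-490)<150)&(hsv[...,1]>50)&(hsv[...,2]>140)&(hsv[...,0]>8)&(hsv[...,0]<30)&(z<33)&(z>20)
    nb,l,s,_=cv2.connectedComponentsWithStats(m.astype(np.uint8));i=1+np.argmax(s[1:,4])
    k,_=cv2.findContours((l==i).astype(np.uint8),0,2);P=np.array([ray(n,u,v,27)[:2] for u,v in max(k,key=cv2.contourArea)[:,0]],np.float32)
    q=cv2.boxPoints(cv2.minAreaRect(P));r=cv2.minAreaRect(P);uv=np.c_[q@U_[:2],q@V_[:2]]-[512,30]
    e=[q[(j+1)%4]-q[j] for j in range(4)];a=max(e,key=np.linalg.norm);yaw=(np.degrees(np.arctan2(a[1],a[0]))-90+90)%180-90
    print(n,"panel board-frame centre",uv.mean(0).round(1),"size",np.round(r[1],1),"rel yaw",round(yaw-BY,2));print(uv.round(1).tolist())
E
python3 - <<'E'
from h import *
st();panel("scene","s3")
E
```

```text
time: 8.18
tool_pos: [385.2, -17.3, 121.7]
tcp_rot: [-179.9, 0.1, 83.1]
ft_force: [-0.8, 0.3, -0.4]
finger_gap: 11.3
time: 9.43
tool_pos: [475.3, -28.6, 121.9]
tcp_rot: [-179.9, 0.1, 83.1]
ft_force: [0.4, -0.6, -1.5]
finger_gap: 11.7Traceback (most recent call last):
  File "<stdin>", line 2, in <module>
  File "h.py", line 31, in st
    p,R,s=here();f=np.array(s["ft_force"]);print("u,v,z",(p@U_).round(1),(p@V_).round(1),p[2].round(1),"F u,v,z",(f@U_).round(1),(f@V_).round(1),f[2].round(1),"yaw",s["tcp_rot"].round(1),"gap",s["finger_gap"].round(1));return p,R
                                                                                                                                                                                                 ^^^^^^^^^^^^^^^^^^^^^
AttributeError: 'float' object has no attribute 'round'
```

```bash
sed -i 's/s\["finger_gap"\].round(1)/round(s["finger_gap"],1)/' h.py
python3 - <<'E'
from h import *
st();panel("scene","s3")
E
```

```text
u,v,z 475.3 28.3 121.9 F u,v,z 0.5 -0.5 -1.5 yaw [-1.799e+02  1.000e-01  8.310e+01] gap 11.7
scene panel board-frame centre [ 20.3 -44.8] size [100.1 110.1] rel yaw 90.26
[[-34.5, -95.1], [75.6, -94.6], [75.2, 5.5], [-34.9, 5.0]]
```

```bash
python3 -m jog '[[[0,0.08,0,0,0,0,0],[0,0.06,0,0,0,0,0],[0,0.04,0,0,0,0,0],[0,0,0,0,0,0,0]]]'; python3 -m jog '[[[0,0.04,0,0,0,0,0],[0,0,0,0,0,0,0]]]';python3 -m jog '[[[0,0.04,0,0,0,0,0],[0,0,0,0,0,0,0]]]'
python3 -c "
from h import *
st()"
```

```text
time: 9.98
tool_pos: [484.1, -29.6, 122.0]
tcp_rot: [-180.0, 0.1, 83.1]
ft_force: [-0.1, 0.0, -1.4]
finger_gap: 11.2
time: 10.22
tool_pos: [486.0, -29.8, 121.9]
tcp_rot: [-179.9, 0.1, 83.1]
ft_force: [0.7, 0.6, -1.4]
finger_gap: 11.5
time: 10.48
tool_pos: [487.2, -30.0, 121.8]
tcp_rot: [-179.8, 0.1, 83.1]
ft_force: [-5.2, 0.5, 1.6]
finger_gap: 11.3
u,v,z 487.3 28.4 121.8 F u,v,z -5.2 -0.1 1.6 yaw [-1.798e+02  1.000e-01  8.310e+01] gap 11.3
```

```bash
python3 -m jog '[[[0,0.04,0,0,0,0,0],[0,0,0,0,0,0,0]]]'; python3 -m jog '[[[0,-0.3,0,0,0,0,0],[0,0,-0.6,0,0,0,0],[0,0,-0.6,0,0,0,0],[-0.757,0.473,0,0,0,0,0],[-0.757,0.473,0,0,0,0,0],[-0.757,0.473,0,0,0,0,0],[0,0,0,0,0,0.0278,0],[0,0,0,0,0,0.0278,0],[0,0,0,0,0,0.0278,0],[0,0,0,0,0,0.0278,0],[0,0,0,0,0,0.0278,0],[0,0,0,0,0,0.0278,0]]]';python3 -m jog '[[[0,0,0,0,0,0.0278,0],[0,0,0,0,0,0.0278,0],[0,0,0,0,0,0.0276,0],[0,0,0,0,0,0,0]]]'
python3 -c "
from h import *
p,R=st();panel('scene','s4')
C=cloud('scene',np.load('pics/s4.npy'));m=(abs(C[...,0]-p[0])<60)&(abs(C[...,1]-p[1])<40)&(C[...,2]>65)&(C[...,2]<p[2]-25)
Q=C[m];print(len(Q),'u',np.percentile(Q@U_,[1,99]).round(1),'v',np.percentile(Q@V_,[1,50,99]).round(1),Q[:,2].min())
a=cv2.imread('pics/s4.png')[150:350,190:420];cv2.imwrite('pics/c4.png',cv2.resize(a,None,fx=2.5,fy=2.5))
"
```

```text
time: 10.72
tool_pos: [488.1, -30.0, 121.4]
tcp_rot: [-179.7, 0.1, 83.1]
ft_force: [-9.3, 0.8, 5.0]
finger_gap: 11.1
time: 12.22
tool_pos: [532.3, -149.8, 182.2]
tcp_rot: [179.9, 0.1, 22.7]
ft_force: [0.2, 1.0, -1.0]
finger_gap: 11.2
time: 12.72
tool_pos: [532.2, -149.7, 182.2]
tcp_rot: [179.9, 0.0, -6.8]
ft_force: [0.7, -0.3, -0.7]
finger_gap: 11.4
u,v,z 546.2 -85.2 182.2 F u,v,z 0.7 -0.2 -0.7 yaw [179.9   0.   -6.8] gap 11.4
scene panel board-frame centre [ 31.5 -44.4] size [102.2 100.4] rel yaw -1.0
[[-19.6, -94.6], [80.8, -96.4], [82.6, 5.8], [-17.8, 7.6]]
437 u [506.1 593.7] v [-91.5 -80.9 -79.7] 79.2641906313662
```

View pics/c4.png

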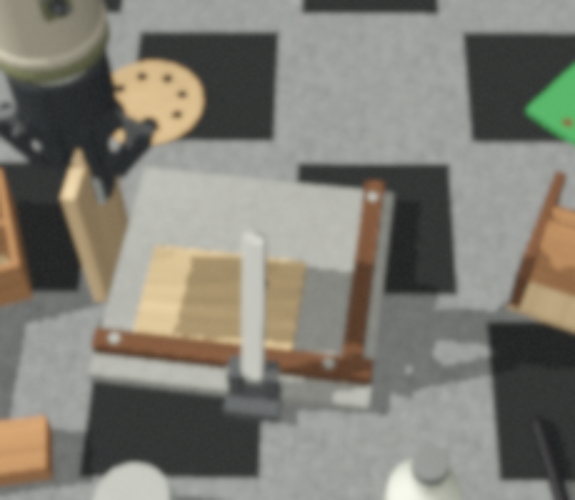

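```bash
python3 -m jog '[[[-0.16,0,0.4,0,0,0,0],[0,0,0.4,0,0,0,0],[0,0,0.4,0,0,0,0],[0,-0.1,0,0,0,0,0],[0,-0.16,0,0,0,0,0],[0,-0.16,0,0,0,0,0],[0,-0.16,0,0,0,0,0],[0,-0.16,0,0,0,0,0],[0,-0.16,0,0,0,0,0],[0,-0.14,0,0,0,0,0],[0,0,0,0,0,0,0]]]'; python3 -m jog '[[[0,-0.04,0,0,0,0,0],[0,-0.04,0,0,0,0,0],[0,0,0,0,0,0,0]]]';python3 -c "
from h import *
st()"
```

```text
time: 14.15
tool_pos: [530.0, -96.4, 121.9]
tcp_rot: [179.9, 0.1, -6.9]
ft_force: [0.2, -0.2, -0.4]
finger_gap: 11.4
time: 14.52
tool_pos: [530.4, -93.1, 121.9]
tcp_rot: [179.9, 0.1, -6.9]
ft_force: [0.1, 0.4, -1.0]
finger_gap: 11.2
u,v,z 537.8 -29.2 121.9 F u,v,z 0.1 0.4 -1.0 yaw [ 1.799e+02  1.000e-01 -6.900e+00] gap 11.2
```

```bash
python3 -m jog '[[[0,-0.03,0,0,0,0,0],[0,0,0,0,0,0,0]]]';python3 -m jog '[[[0,-0.03,0,0,0,0,0],[0,0,0,0,0,0,0]]]';python3 -m jog '[[[0,-0.03,0,0,0,0,0],[0,0,0,0,0,0,0]]]';python3 -c "
from h import *
st();panel('scene','s5')"
```

```text
time: 14.78
tool_pos: [530.6, -91.6, 121.9]
tcp_rot: [179.9, 0.1, -6.9]
ft_force: [0.0, 0.2, -0.8]
finger_gap: 11.3
time: 15.02
tool_pos: [530.9, -90.1, 122.0]
tcp_rot: [179.9, 0.1, -6.9]
ft_force: [-0.2, -1.2, -0.8]
finger_gap: 11.5
time: 15.28
tool_pos: [531.1, -88.6, 122.0]
tcp_rot: [179.9, 0.1, -6.9]
ft_force: [0.6, -1.0, -1.8]
finger_gap: 11.7
u,v,z 537.9 -24.6 122.0 F u,v,z 0.7 -1.0 -1.8 yaw [ 1.799e+02  1.000e-01 -6.900e+00] gap 11.7
scene panel board-frame centre [31.8 59.6] size [ 81.9 103.2] rel yaw 91.91
[[-18.4, 16.9], [84.7, 20.4], [82.0, 102.2], [-21.2, 98.8]]
```

```bash
python3 -m jog '[[[0,-0.03,0,0,0,0,0],[0,0,0,0,0,0,0]]]';python3 -m jog '[[[0,-0.03,0,0,0,0,0],[0,0,0,0,0,0,0]]]';python3 -m jog '[[[0,-0.03,0,0,0,0,0],[0,0,0,0,0,0,0]]]'
```

```text
time: 15.58
tool_pos: [531.3, -87.4, 122.0]
tcp_rot: [179.8, 0.1, -6.9]
ft_force: [-0.4, -1.9, -0.6]
finger_gap: 11.3
time: 15.82
tool_pos: [531.4, -86.7, 122.1]
tcp_rot: [179.8, 0.1, -6.9]
ft_force: [-1.2, -6.0, -1.3]
finger_gap: 11.7
time: 16.08
tool_pos: [531.5, -86.1, 122.2]
tcp_rot: [179.7, 0.0, -6.9]
ft_force: [-0.6, -8.6, -1.4]
finger_gap: 11.2
```

```bash
python3 -m jog '[[[0,0.3,0,0,0,0,0],[0,0,-0.6,0,0,0,0],[0,0,-0.6,0,0,0,0],[-0.68,0,0,0,0,-0.0278,0],[0,0,0,0,0,-0.0278,0],[0,0,0,0,0,-0.0278,0],[0,0,0,0,0,-0.0278,0],[0,0,0,0,0,-0.0278,0],[0,0,0,0,0,-0.0278,0],[0,0,0,0,0,-0.0278,0],[0,0,0,0,0,-0.0278,0],[0,0,0,0,0,-0.0276,0]]]'; python3 -c "
from h import *
p,R=st();go(468*U_+55*V_+[0,0,182],rot([0,0,-1],U_))
panel('scene','s6');panel('top','t6')
a=np.hstack([cv2.imread('pics/s6.png')[190:330,200:370],cv2.imread('pics/t6.png')[160:300,280:450]]);cv2.imwrite('pics/c5.png',cv2.resize(a,None,fx=2.3,fy=2.3,interpolation=2))"
```

```text
time: 17.58
tool_pos: [496.0, -95.0, 182.0]
tcp_rot: [-179.9, 0.1, 83.4]
ft_force: [-1.3, -0.4, -0.5]
finger_gap: 11.1
u,v,z 503.8 -35.1 182.0 F u,v,z -1.3 -0.5 -0.5 yaw [-1.799e+02  1.000e-01  8.340e+01] gap 11.1
shift [ 1.806e+00 -7.080e-01 -1.000e-03] n>= 1.8 | turn [-0.0002  0.0002  0.0007] n>= 0.0
scene panel board-frame centre [32. 60.] size [ 87.1 101. ] rel yaw 90.02
[[-18.5, 16.4], [82.5, 16.4], [82.5, 103.5], [-18.5, 103.5]]
top panel board-frame centre [31.  28.2] size [148.6  98.6] rel yaw 1.73
[[-16.1, -47.5], [82.5, -44.5], [78.0, 104.0], [-20.6, 101.0]]
```

View pics/c5.png

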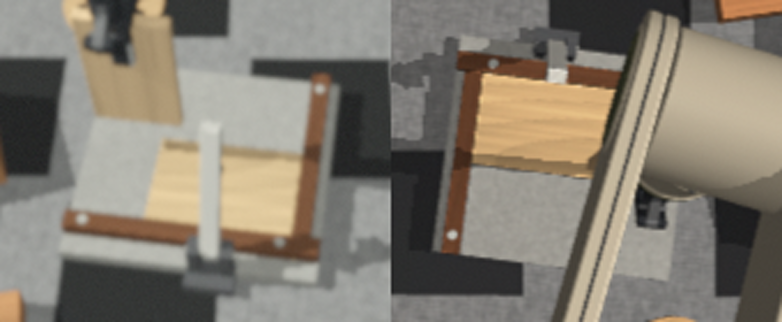

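The blank looks seated in the corner in both views: its left end is at the left fence and its far edge on the far fence. The views disagree slightly on angle, so I'll give a second squaring nudge from the near side.

```bash
python3 -m jog '[[[0.6,-0.35,0,0,0,0,0],[0.6,-0.36,0,0,0,0,0],[0.6,0,0,0,0,0.0007,0],[0,0,0.6,0,0,0,0],[0,0,0.6,0,0,0,0],[0,0,0,0,0,0,0],[0,0.12,0,0,0,0,0],[0,0.12,0,0,0,0,0],[0,0.08,0,0,0,0,0],[0,0,0,0,0,0,0]]]'; python3 -m jog '[[[0,0.04,0,0,0,0,0],[0,0,0,0,0,0,0]]]';python3 -m jog '[[[0,0.04,0,0,0,0,0],[0,0,0,0,0,0,0]]]';python3 -c "
from h import *
st()"
```

```text
time: 18.92
tool_pos: [488.0, -3.5, 122.2]
tcp_rot: [-180.0, 0.1, 82.8]
ft_force: [-0.1, 0.1, -1.2]
finger_gap: 11.1
time: 19.18
tool_pos: [489.3, -3.6, 121.8]
tcp_rot: [-179.9, 0.1, 82.8]
ft_force: [-0.9, -0.1, -1.8]
finger_gap: 11.2
time: 19.42
tool_pos: [490.2, -3.8, 121.4]
tcp_rot: [-179.8, 0.1, 82.8]
ft_force: [-5.3, 0.8, 2.1]
finger_gap: 11.4
u,v,z 487.2 54.7 121.4 F u,v,z -5.4 0.1 2.1 yaw [-1.798e+02  1.000e-01  8.280e+01] gap 11.4
```

```bash
python3 -m jog '[[[0,0.05,0,0,0,0,0],[0,0,0,0,0,0,0],[0,-0.3,0,0,0,0,0],[0,-0.6,-0.6,0,0,0,0],[0,-0.7,-0.8,0,0,0,0],[0,-0.5,-0.8,0,0,0,0],[0,0,0,0,0,0,0]]]';python3 -c "
from h import *
p,R=st();X,up,nn=rackframe();H=np.array([465.3,314.4,112.2]);G=rot(-up,nn);go(H+127*up+2*nn,R);go(H+127*up+2*nn,G)
panel('scene','s7')
C=cloud('scene',np.load('pics/s7.npy'));m=(abs(C[...,0]-p[0])<40)&(abs(C[...,1]-p[1])<60)&(C[...,2]>100)&(C[...,2]<p[2]-25)
Q=C[m];print('v',np.percentile(Q@V_,[1,99]).round(1),'bottom below tcp',p[2]-np.percentile(Q[:,2],1))
for lo in(-85,-60):
  k=Q[abs(Q[:,2]-p[2]-lo)<8];print(np.percentile(k@V_,[3,97]).round(1))
"
```

```text
time: 20.3
tool_pos: [391.3, 9.1, 236.1]
tcp_rot: [179.6, 0.1, 82.8]
ft_force: [1.1, 0.2, -1.1]
finger_gap: 11.4
u,v,z 387.4 55.7 236.1 F u,v,z 1.1 0.4 -1.1 yaw [1.796e+02 1.000e-01 8.280e+01] gap 11.4
shift [ 6.571 -0.485  0.242] n>= 6.6 | turn [0. 0. 0.] n>= 0.0
shift [ 6.571 -0.485  0.242] n>= 6.6 | turn [-0.0817 -0.011   0.0417] n>= 3.1
scene panel board-frame centre [30.4 65.8] size [108.7  87.3] rel yaw -82.72
[[-29.0, 102.2], [-17.9, 15.6], [89.9, 29.4], [78.8, 116.0]]
v [11.5 99.9] bottom below tcp 101.39866703158333
[13.8 98.5]
[13.6 98.8]
```

```bash
python3 -c "
from h import *
panel('top','t7')
a=np.hstack([cv2.imread('pics/s7.png')[190:330,200:370],cv2.imread('pics/t7.png')[160:300,280:450]]);cv2.imwrite('pics/c6.png',cv2.resize(a,None,fx=2.3,fy=2.3,interpolation=2))"
```

```text
top panel board-frame centre [28.9 25.8] size [151.3  99.7] rel yaw -0.12
[[-21.1, -49.8], [78.6, -50.0], [78.9, 101.3], [-20.8, 101.5]]
```

View pics/c6.png

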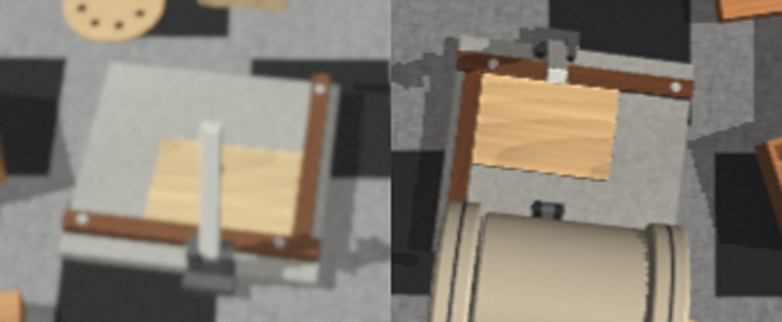

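The top view now shows the blank flush: relative yaw is -0.12° and its centre is about (29.8, 25.6) in the board frame. Next I take the paddle back to the rack.

```bash
python3 -m jog '[[[0.821,-0.061,0.03,0,0,0,0],[0.821,-0.061,0.03,0,0,0,0],[0.821,-0.061,0.03,0,0,0,0],[0.821,-0.061,0.03,0,0,0,0],[0.821,-0.061,0.03,0,0,0,0],[0.821,-0.061,0.03,0,0,0,0],[0.821,-0.061,0.03,0,0,0,0],[0.821,-0.061,0.03,0,0,0,0],[0,0,0,-0.0204,-0.0028,0.0104,0],[0,0,0,-0.0204,-0.0028,0.0104,0],[0,0,0,-0.0204,-0.0028,0.0104,0],[0,0,0,-0.0205,-0.0026,0.0105,0]]]';python3 -m jog '[[[0,0,0,0,0,0,0]]]';python3 -c "
from h import *
p,R=st();X,up,nn=rackframe();H=np.array([465.3,314.4,112.2]);G=rot(-up,nn);go(H+127*up+2*nn,G);go(H+2*nn,G)
Y=np.array([-X[1],X[0],0])
for n in('scene','top'):
  d=grab(n,n+'8')[1];C=cloud(n,d);bt=p-50*up
  m=(abs((C-bt)@Y)<60)&(abs((C-bt)@nn)<14)&(abs((C-bt)@up)<50);Q=C[m];print(n,len(Q),'Y',np.percentile(Q@Y,[2,98]).round(1),'nn face',np.median(Q@nn).round(1),'low',((Q-p)@up).min().round(1))
print('tcp Y',(p@Y).round(1),'nn',(p@nn).round(1))
"
```

```text
time: 21.9
tool_pos: [406.4, 337.9, 217.4]
tcp_rot: [150.2, 0.2, 67.4]
ft_force: [-0.2, -0.2, -2.1]
finger_gap: 11.3
time: 22.02
tool_pos: [404.4, 338.1, 215.4]
tcp_rot: [150.5, 0.5, 67.7]
ft_force: [-1.4, 0.1, -1.0]
finger_gap: 11.6
u,v,z 361.2 384.0 215.4 F u,v,z -1.4 -0.1 -1.0 yaw [150.5   0.5  67.7] gap 11.6
shift [ 0.026  0.138 -0.1  ] n>= 0.1 | turn [-0.0015  0.0008  0.0012] n>= 0.1
shift [0.039 0.162 2.44 ] n>= 2.4 | turn [-0.0015  0.0008  0.0012] n>= 0.1
scene 1803 Y [423.4 509.6] nn face 325.3 low -100.0
top 1118 Y [421.6 508.6] nn face 325.4 low -99.8
tcp Y 467.2 nn 319.2
```

```bash
python3 -m jog '[[[0.03,0.13,0,-0.0015,0.0008,0.0012,0],[0,0,0,0,0,0,0],[0,0,0,0,0,0,0]]]';python3 -c "
from h import *
p,R=st();X,up,nn=rackframe();H=np.array([465.3,314.4,112.2]);G=rot(-up,nn);go(H+2*nn,G)
Y=np.array([-X[1],X[0],0])
for n in('scene','top'):
  d=grab(n,n+'9')[1];C=cloud(n,d);bt=p-50*up
  m=(abs((C-bt)@Y)<60)&(abs((C-bt)@nn)<14)&(abs((C-bt)@up)<50);Q=C[m];print(n,len(Q),'Y',np.percentile(Q@Y,[2,98]).round(1),'nn face',np.median(Q@nn).round(1),'low',((Q-p)@up).min().round(1))
"
```

```text
time: 22.5
tool_pos: [413.1, 336.8, 222.8]
tcp_rot: [149.9, -0.4, 67.2]
ft_force: [0.1, -0.1, -1.3]
finger_gap: 11.2
u,v,z 369.9 383.7 222.8 F u,v,z 0.2 -0.1 -1.3 yaw [149.9  -0.4  67.2] gap 11.2
shift [-0.022 -0.086  2.484] n>= 2.5 | turn [ 0.0003 -0.0004 -0.0012] n>= 0.0
scene 1838 Y [425.9 512. ] nn face 336.9 low -100.0
top 1144 Y [423.7 510.9] nn face 335.8 low -100.0
```

```bash
python3 -m jog '[[[-0.02,-0.085,0,0.0003,-0.0004,-0.0012,0],[0,0,0.3,0,0,0,0],[0,0,0.4,0,0,0,0],[0,0,0.3,0,0,0,0],[0,0,0.2,0,0,0,0],[0,0,0,0,0,0,0],[0,0,0,0,0,0,0]]]';python3 -c "
from h import *
p,R=st();X,up,nn=rackframe();H=np.array([465.3,314.4,112.2]);G=rot(-up,nn);go(H+2*nn,G)
Y=np.array([-X[1],X[0],0])
for n in('scene','top'):
  d=grab(n,n+'10')[1];C=cloud(n,d);bt=p-50*up
  m=(abs((C-bt)@Y)<60)&(abs((C-bt)@nn)<14)&(abs((C-bt)@up)<50);Q=C[m];print(n,len(Q),'Y',np.percentile(Q@Y,[2,98]).round(1),'nn face',np.median(Q@nn).round(1))
"
```

```text
time: 23.48
tool_pos: [436.6, 326.5, 168.9]
tcp_rot: [150.0, -0.0, 67.6]
ft_force: [1.2, 0.4, -1.1]
finger_gap: 11.1
u,v,z 394.5 376.3 168.9 F u,v,z 1.2 0.5 -1.1 yaw [150.   -0.   67.6] gap 11.1
shift [-0.005  0.012  1.294] n>= 1.3 | turn [ 0.     -0.0002  0.0001] n>= 0.0
scene 1679 Y [425.3 511.3] nn face 332.1
top 981 Y [423.1 510.2] nn face 331.2
```

```bash
python3 -m jog '[[[0,0.01,0.2,0,0,0,0],[0,0,0.2,0,0,0,0],[0,0,0.2,0,0,0,0],[0,0,0.2,0,0,0,0],[0,0,0,0,0,0,0]]]';python3 -m jog '[[[0,0,0.15,0,0,0,0],[0,0,0.15,0,0,0,0],[0,0,0.1,0,0,0,0],[0,0,0,0,0,0,0]]]';python3 -c "
from h import *
p,R=st();X,up,nn=rackframe();H=np.array([465.3,314.4,112.2]);G=rot(-up,nn);go(H+2*nn,G)"
```

```text
time: 24.2
tool_pos: [455.1, 317.5, 132.6]
tcp_rot: [150.0, 0.1, 67.5]
ft_force: [0.5, 0.5, -1.5]
finger_gap: 11.5
time: 24.7
tool_pos: [464.4, 314.2, 116.1]
tcp_rot: [150.0, 0.1, 67.5]
ft_force: [-0.5, -0.1, -1.6]
finger_gap: 11.5
u,v,z 423.6 367.4 116.1 F u,v,z -0.5 -0.2 -1.6 yaw [1.50e+02 1.00e-01 6.75e+01] gap 11.5
shift [0.01  0.014 0.075] n>= 0.1 | turn [-0.0001  0.0001  0.0002] n>= 0.0
```

```bash
python3 -m jog '[[[0,0,0.06,0,0,0,0],[0,0,0,0,0,0,0]]]';python3 -m jog '[[[0,-0.03,0.02,0,0,0,0],[0,0,0,0,0,0,0]]]';python3 -m jog '[[[0,0,0,0,0,0,0.3],[0,0,0,0,0,0,0.6],[0,0,0,0,0,0,1],[0,0,0,0,0,0,1],[0,0,0,0,0,0,1],[0,0,0,0,0,0,1]]]';python3 -m jog '[[[0,0,-0.5,0,0,0,1],[0,0,-0.6,0,0,0,1],[0,0,-0.6,0,0,0,1],[0,0,-0.6,0,0,0,1],[0,0,-0.4,0,0,0,1],[0,0,0,0,0,0,1]]]'
python3 -c "
from h import *
p,R=st();X,up,nn=rackframe();Y=np.array([-X[1],X[0],0]);bt=np.array([463.,313,112])
for n in('scene','top'):
  im,d=grab(n,n+'11');C=cloud(n,d)
  m=(abs((C-bt)@Y)<60)&(abs((C-bt)@nn)<16)&((C-bt)@up>-20)&((C-bt)@up<75);Q=C[m];print(n,len(Q),'Y',np.percentile(Q@Y,[2,98]).round(1),'nn face',np.median(Q@nn).round(1),'up max',np.percentile(Q@up,99).round(1))
  m0=np.load('pics/%s0.npy'%n);Q=cloud(n,m0)[(abs((cloud(n,m0)-bt)@Y)<60)&(abs((cloud(n,m0)-bt)@nn)<16)&((cloud(n,m0)-bt)@up>-20)&((cloud(n,m0)-bt)@up<75)];print(' start up max',np.percentile(Q@up,99).round(1))
a=np.hstack([cv2.imread('pics/top11.png')[170:310,150:320],cv2.imread('pics/scene11.png')[160:300,350:520]]);cv2.imwrite('pics/c7.png',cv2.resize(a,None,fx=2.3,fy=2.3,interpolation=2))"
```

```text
time: 24.95
tool_pos: [465.9, 314.0, 114.0]
tcp_rot: [150.0, 0.0, 67.6]
ft_force: [0.2, -0.2, -0.8]
finger_gap: 11.3
time: 25.2
tool_pos: [465.0, 314.3, 112.3]
tcp_rot: [150.0, 0.0, 67.6]
ft_force: [0.3, -0.2, -1.2]
finger_gap: 11.3
time: 25.95
tool_pos: [465.2, 314.3, 112.5]
tcp_rot: [150.0, 0.0, 67.6]
ft_force: [-0.3, 0.6, 0.2]
finger_gap: 85.6
time: 26.7
tool_pos: [403.1, 341.2, 231.1]
tcp_rot: [149.9, -0.2, 67.6]
ft_force: [-0.0, -0.4, 0.1]
finger_gap: 85.9
u,v,z 359.5 386.9 231.1 F u,v,z 0.0 -0.4 0.1 yaw [149.9  -0.2  67.6] gap 85.9
scene 1330 Y [425.3 511.2] nn face 329.6 up max -1.4
 start up max -1.5
top 950 Y [422.9 510. ] nn face 328.4 up max 1.4
 start up max 1.7
```

View pics/c7.png

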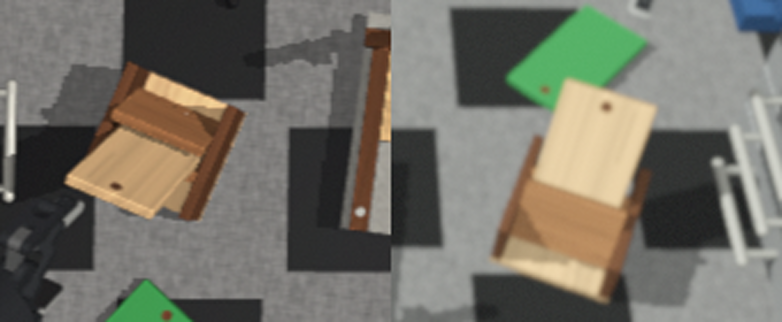

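The paddle is fully home: its face offset and top height match the start within 0.5 mm, and it leans in the slot as before, clear of the gripper. Next is the hold-down bar.

```bash
python3 -c "
from h import *
p,R,s=here();V2=rot([0,0,-1],-V_)
for n in('scene','top'):
  C=cloud(n,np.load('pics/%s0.npy'%n));m=(abs(C@V_-56)<40)&(abs(C@U_-628)<60)&(C[...,2]>80)&(C[...,2]<230);Q=C[m];print(n,len(Q),'u',np.percentile(Q@U_,[2,50,98]).round(1),'v',np.percentile(Q@V_,[2,50,98]).round(1),'z',np.percentile(Q[:,2],[2,98]).round(1))
T=662*U_+56*V_+[0,0,280];print(T.round(1))
print('bottle',ray('top',293,115,160).round(0),'jar',ray('top',389,122,80).round(0))
go(T,V2);go(T,V2,p,V2);print(s['joint_pos'].round(1))"
```

```text
scene 414 u [572.6 598.1 620.8] v [48.  56.8 64.4] z [ 83.  186.1]
top 131 u [568.7 587.1 618.2] v [46.6 55.7 64.2] z [ 85.9 188.6]
[664.  -23.4 280. ]
bottle [754. 118. 160.] jar [ 764. -108.   80.]
shift [-4.726  7.093  2.913] n>= 7.1 | turn [ 0.0712 -0.054   0.2018] n>= 7.4
shift [ 6.052  6.592 -1.026] n>= 6.6 | turn [0. 0. 0.] n>= 0.0
[ 54.  -11.1 108.8 -30.   76.6  82.1]
```

```bash
python3 -m jog '[[[0,0,0,0.0089,-0.0068,0.0252,0],[0,0,0,0.0089,-0.0067,0.0252,0],[0,0,0,0.0089,-0.0068,0.0252,0],[0,0,0,0.0089,-0.0067,0.0252,0],[0,0,0,0.0089,-0.0068,0.0252,0],[0,0,0,0.0089,-0.0067,0.0252,0],[0,0,0,0.0089,-0.0068,0.0252,0],[0,0,0,0.0089,-0.0067,0.0252,0],[0,0,-0.63,0,0,0,0],[0,0,0,0,0,0,0]]]';python3 -c "
from h import *
p,R=st();go(625*U_+56*V_+[0,0,260],rot([0,0,-1],-V_))"
```

```text
time: 28.05
tool_pos: [404.2, 339.9, 262.1]
tcp_rot: [-179.9, -0.1, -6.9]
ft_force: [-0.3, -0.1, -0.7]
finger_gap: -0.1
u,v,z 360.8 385.7 262.1 F u,v,z -0.3 -0.2 -0.7 yaw [-1.799e+02 -1.000e-01 -6.900e+00] gap -0.1
shift [5.291 6.588 0.044] n>= 6.6 | turn [-0.0002 -0.0003 -0.0002] n>= 0.0
```

```bash
python3 -m jog '[[[0.588,0.732,0,0,0,0,0],[0.588,0.732,0,0,0,0,0],[0.588,0.732,0,0,0,0,0],[0.588,0.732,0,0,0,0,0],[0.588,0.732,0,0,0,0,0],[0.588,0.732,0,0,0,0,0],[0.588,0.732,0,0,0,0,0],[0.588,0.732,0,0,0,0,0],[0.588,0.732,0,0,0,0,0],[0,0,0,0,0,0,0],[0,0,0,0,0,0,0]]]';python3 -c "
from h import *
p,R=st();V2=rot([0,0,-1],-V_)
pr=None
for i,t in enumerate(np.radians([72,65,58,51,44,37,30,23,16,10,5,2,0])):
    r=118;q=np.array([628-r*np.cos(t)+7*np.sin(t)+11,45+r*np.sin(t)+7*np.cos(t)])
    print(round(np.degrees(t)),q.round(1),'' if pr is None else ((q-pr)*[1,-1]/50).round(3));pr=q
go(pr[0]*0+609.0*U_+56*V_+[0,0,160],V2)
"
```

```text
time: 29.42
tool_pos: [625.8, -18.4, 259.1]
tcp_rot: [180.0, 0.1, -6.9]
ft_force: [-0.1, 0.0, -1.1]
finger_gap: -0.3
u,v,z 623.5 56.4 259.1 F u,v,z -0.1 0.0 -1.1 yaw [ 1.8e+02  1.0e-01 -6.9e+00] gap -0.3
72 [609.2 159.4] 
65 [595.5 154.9] [-0.274  0.09 ]
58 [582.4 148.8] [-0.261  0.122]
51 [570.2 141.1] [-0.245  0.153]
44 [559. 132.] [-0.224  0.182]
37 [549.  121.6] [-0.2    0.208]
30 [540.3 110.1] [-0.173  0.231]
23 [533.1  97.5] [-0.144  0.25 ]
16 [527.5  84.3] [-0.112  0.266]
10 [524.   72.4] [-0.07   0.237]
5 [522.1  62.3] [-0.039  0.203]
2 [521.3  56.1] [-0.015  0.123]
0 [521.  52.] [-0.006  0.082]
shift [-0.285  0.008  1.983] n>= 2.0 | turn [ 0.      0.0004 -0.    ] n>= 0.0
```

```bash
python3 -m jog '[[[0,0,0.5,0,0,0,0],[0,0,0.5,0,0,0,0],[0,0,0.5,0,0,0,0],[0,0,0.48,0,0,0,0],[-0.285,0,0,0,0,0,0],[-0.274,0,0.09,0,0,0,0],[-0.261,0,0.122,0,0,0,0],[-0.245,0,0.153,0,0,0,0],[-0.224,0,0.182,0,0,0,0],[-0.2,0,0.208,0,0,0,0],[-0.173,0,0.231,0,0,0,0],[0,0,0,0,0,0,0]]]';python3 -c "
from h import *
p,R=st();im,d=grab('scene','s12')
a=np.hstack([im[180:330,200:370,::-1],grab('top','t12')[0][150:300,260:430,::-1]]);cv2.imwrite('pics/c8.png',cv2.resize(a,None,fx=2.3,fy=2.3,interpolation=2))"
```

```text
time: 30.92
tool_pos: [542.3, -8.1, 111.0]
tcp_rot: [180.0, 0.2, -6.8]
ft_force: [0.3, -0.6, 0.5]
finger_gap: -0.0
u,v,z 539.3 56.7 111.0 F u,v,z 0.3 -0.6 0.5 yaw [180.    0.2  -6.8] gap -0.0
```

View pics/c8.png

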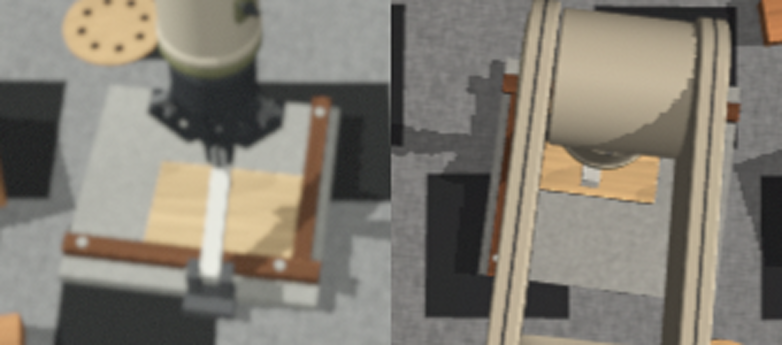

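The bar has followed the closed fingers down to about 30°, and the blank is still in place. I carry on down, slowly at the end.

```bash
python3 -m jog '[[[-0.144,0,0.25,0,0,0,0],[-0.112,0,0.266,0,0,0,0],[-0.07,0,0.237,0,0,0,0],[-0.039,0,0.203,0,0,0,0],[-0.015,0,0.1,0,0,0,0],[0,0,0.05,0,0,0,0],[0,0,0,0,0,0,0]]]';python3 -m jog '[[[0,0,0.04,0,0,0,0],[0,0,0,0,0,0,0]]]';python3 -m jog '[[[0,0,0.03,0,0,0,0],[0,0,0,0,0,0,0]]]'
```

```text
time: 31.9
tool_pos: [525.1, -6.3, 57.3]
tcp_rot: [180.0, 0.0, -6.8]
ft_force: [-0.2, 0.5, -0.5]
finger_gap: -0.0
time: 32.15
tool_pos: [525.4, -6.3, 55.5]
tcp_rot: [180.0, -0.0, -6.8]
ft_force: [-0.0, -0.1, -0.3]
finger_gap: -0.2
time: 32.4
tool_pos: [525.2, -6.3, 53.9]
tcp_rot: [180.0, -0.0, -6.8]
ft_force: [0.3, 0.8, 0.1]
finger_gap: -0.2
```

```bash
for i in 1 2 3; do python3 -m jog '[[[0,0,0.03,0,0,0,0],[0,0,0,0,0,0,0]]]'; done
```

```text
time: 32.65
tool_pos: [525.0, -6.3, 52.2]
tcp_rot: [180.0, 0.0, -6.8]
ft_force: [-0.4, 0.1, 0.1]
finger_gap: 0.2
time: 32.9
tool_pos: [525.1, -6.3, 52.0]
tcp_rot: [180.0, 0.0, -6.8]
ft_force: [-6.6, -0.1, 12.0]
finger_gap: 0.1
time: 33.15
tool_pos: [525.1, -6.3, 51.9]
tcp_rot: [180.0, 0.0, -6.8]
ft_force: [-14.7, 1.1, 26.2]
finger_gap: -0.1
```

The bar met firm resistance exactly at the level height (52 mm). I release upward and check.

```bash
python3 -m jog '[[[0,0,-0.1,0,0,0,0],[0,0,-0.4,0,0,0,0],[0,0,-0.8,0,0,0,0],[0,0,-0.9,0,0,0,0],[0,0,-0.9,0,0,0,0],[-0.6,0.5,-0.6,0,0,0,0],[-0.6,0.8,0,0,0,0,0],[-0.6,0.8,0,0,0,0,0],[-0.6,0.8,0,0,0,0,0],[-0.6,0.8,0,0,0,0,0],[-0.6,0.8,0,0,0,0,0],[0,0,0,0,0,0,0]]]';python3 -c "
from h import *
p,R=st()
for n in('top','scene'):
  im,d=grab(n,n+'13');C=cloud(n,d);c=C-(628*U_+56*V_);m=(abs(c@V_)<6)&(c@U_<-25)&(c@U_>-148)&(C[...,2]>36)&(C[...,2]<90);Q=c[m]
  k=np.polyfit(Q@U_,Q[:,2],1);print(n,len(Q),'bar slope rad',-k[0].round(4),'z at hinge',k[1].round(1),'z at foot',np.polyval(k,-90).round(1))
panel('top','t14')
for n in('top','scene'):
  a=np.load(f'pics/{n}0.npy');b=np.load(f'pics/{n}13.npy')
a=np.hstack([cv2.imread('pics/top13.png')[60:300,100:500],cv2.imread('pics/scene13.png')[160:400,120:520]]);cv2.imwrite('pics/c9.png',a)"
```

```text
time: 34.65
tool_pos: [317.7, -210.4, 234.4]
tcp_rot: [179.9, -0.0, -7.1]
ft_force: [0.7, -0.5, -0.4]
finger_gap: -0.2
u,v,z 340.5 -171.0 234.4 F u,v,z 0.7 -0.5 -0.4 yaw [179.9  -0.   -7.1] gap -0.2
top 246 bar slope rad 0.0006 z at hinge 52.1 z at foot 52.1
scene 232 bar slope rad -0.0018 z at hinge 51.6 z at foot 51.5
top panel board-frame centre [ 28.8 -17.4] size [64.8 99.7] rel yaw 89.8
[[-21.2, -49.6], [78.5, -50.0], [78.7, 14.8], [-20.9, 15.1]]
```

View pics/c9.png

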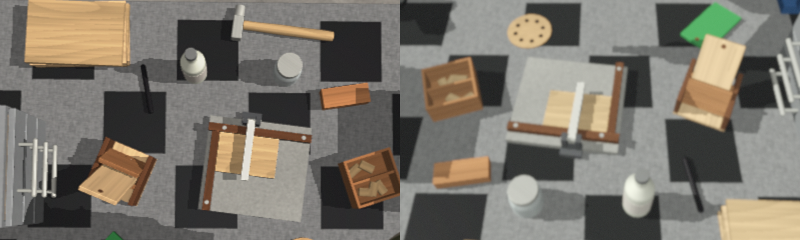

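The bar is level (slope about 0.001 rad in both views). The blank's edges are unchanged and the bystanders are in place. I'm handing in.

```bash
python3 -c "
from h import *
print(job.hand_in());print(telemetry.sense()['time'])"
```

```text
the job is handed in; nothing more can be done
None
the job is handed in; nothing more can be done
```

I took the paddle from its rack and pushed the blank against the far fence, then the left fence, then squared it with a last nudge. I stood the paddle back in its slot, swung the hold-down bar level, moved the arm clear and handed the job in. The last move ended at 34.7 s, well inside the 72 s limit.

**Blank:** about 0.1 to 0.2° off square, with its centre near (29.8, 25.6) mm in the board's frame, from the top camera just before the bar came down. Afterwards its visible edges had moved by no more than 0.3 mm.

**Paddle:** face and top edge within 0.5 mm of where they were at the start, seen from both cameras after letting go.

**Bar:** level within 0.002 rad. It stopped firmly at 52 mm, the height it has when level.

**Bystanders:** looked unmoved in the last pictures; I did not measure them.

**Checks that disagreed:**
- **Blank from the scene camera:** its fits were unreliable because the bar, its shadow or the paddle broke up the outline (one gave about 7° skew). I relied on the top camera.
- **After the left-fence push:** the top camera read 1.7° askew, with the arm covering part of the blank. After the squaring nudge it read -0.1°.
- **Left fence:** the push felt contact about 2 mm further on than the pictures predicted, about the accuracy of the calibration.

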